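# Fit the glass lens of an accent lamp and screw down its retaining ring

### The arm

A 7-joint arm with a two-finger parallel gripper is mounted at the origin on the work surface. World frame = base frame: x ahead of the robot, y to its left, z up, the work surface at z = 0. Lengths are in m, angles in degrees, forces in N, time in s.
With the tool pointing down it reaches from about 0.425 to 0.875 m from the base axis. Payload 4.7 kg.
Tool frame: the origin (TCP) lies at the very end of the fingers, on their centre line; the grasp point (between the pads) lies 19 mm behind it; z points along the fingers, y is the direction in which the jaws open and shut (so a half turn about z gives the same grasp; the last joint's range is limited). The gripper opens to 87 mm and grips with 3 to 60 N. Pads are 19 mm wide; open, the fingers measure 117 mm over their backs; the gripper's body (75 mm by 190 mm) begins 51 mm behind the grasp point.
Start: joints at [-62.561, 18.392, -4.016, 83.108, 1.295, 78.541, -3.26], TCP at [0.291, 0.581, 0.223] pointing down, gripper open.
Joint ranges: [-163.93, 163.93], [-17.29, 119.83], [-79.2, 71.16], [3.27, 140.29], [-89.18, 269.18], [5.43, 117.66], [-154.24, 154.24]. Speed limits (degrees/s): [147.25, 147.25, 180, 180, 180, 180, 180].

### API

Orientations are given as a 3x3 rotation matrix whose columns are the frame's x, y, z axes.
In Python, from workcell import bot gives the robot as it stands.
- The arm moves only by the tool apply_moves, never from a script. Its argument "motion" is a list that holds one entry, the list of rows, each a list of 5 numbers: the opening, from -1 (shut) to 1 (fully open), so that 0 is half open, then the shift along the tool's x, y, z in units of 300 mm (1.0 is 300 mm), then the turn about the tool's z in units of 60 degrees (1.0 is 60 degrees). A call has 1 to 8 rows; each row is the pose to reach, as a shift and turn from the pose commanded when the call began, along the tool's axes at that moment; what a row does not reach only later rows make up. A row lasts 1/8 s, in which the tool goes at most 62.5 mm and 10.7 degrees, less where a joint would pass 70% of its speed; a pose out of reach is approached as far as the arm can. A call with a number of a shift or a turn outside -1 to 1 is refused whole. A call with a gripper value outside its range is refused whole. The fingers move at their own pace and stop on an object; "grip_force" is the grip in N (left out, the last holds). Time passes only in rows, so rows that repeat a pose let the fingers close. It gives the time, the measured TCP pose, the force and the opening at its end, in the units of the state.
- bot.sense(): the state, without advancing time (a new reading comes with each control period).
- bot.read_camera(name): name is "scene" or "top" or "wrist"; returns the picture (480x640x3 uint8, red, green, blue); there is no depth.
- bot.get_calibration(name): a dict with "fx", "fy", "cx", "cy" (pixels), "origin" and "attitude" of the camera in the world; the wrist camera has in their place "hand_eye" (4x4, takes a point from camera to tool coordinates, whose origin is the TCP and whose axes are the flange's). Camera axes: x right, y down, z forward; pixel columns grow to the right and rows downward; lengths in m; the calibration is good to about 2 mm. The wrist camera is an equidistant fisheye: a pixel r from the principal point sees the ray r / f radians off the axis. A picture is of the moment at which its call begins: read the wrist's pose just before it. get_calibration takes no time and is no camera call.
- bot.close_job(): hands the job in, once; it reports no verdict.
The state is a dict: "clock": time; "q": joint angles; "joint_vel": joint speeds; "tau": joint torques, N m; "ee_pos": TCP position; "orientation": TCP orientation; "wrist_force": force on the tool from outside, world axes, zero at the start; "ft_torque": the same for the moment, N m; "gripper_width": finger opening in m.
Only numpy, scipy, OpenCV 4.12 (cv2) and the standard library are available. Lean on these libraries where they do the work, as an engineer would, in place of code of your own. Each camera call takes 0.05 s, during which the arm holds its last target. There are 200 camera calls.

### The job

The small accent lamp on the television stand is missing its lens. Lay the frosted glass lens that waits on the coaster flat in the lamp's cell, drum upward, let go of it, then put the steel retaining ring over it and screw the ring clockwise until it comes up snug and clamps the glass, finger-tight and without ever forcing the glass or the thread. Let go, and leave the puck, the tin, the tealight cup and the clip where they are.

Things in the scene. Friction and masses are not known exactly. Their poses are not given: they have to be found in the camera images.
- lamp: The accent lamp, an aluminium upright 60 mm tall that does not move (magnetic foot on the steel stand). Origin: centre of the foot's underside, z up. Foot 80 mm wide, 8 mm high; finned neck 58 mm wide up to 38 mm; above it the lens cell, an open cup. Its x and y axes have no known relation to the thread.
- cell_rim (a point): Centre of the cell's top rim, 60 mm above the stand, z up. The cell is 48 mm wide outside, its bore 44 mm wide, so the lens has 1 mm of play all round; the bore's washer carries the lens 6.5 mm below the rim. With the lens fully in, the lens centre is 2 mm above this point.
- cell_thread (a point): Point on the cell's axis 1 mm below the rim, level with the flat tops of the thread: four equal flights round the outside of the cell, 54.4 mm over them, each 46 degrees long, ending in a 6 degree stop block, then a 38 degree gap. Going clockwise seen from above, each underside falls from 3.5 to 6.7 mm below the rim.
- cell_seat (a point): Point on the cell's axis 6.5 mm below the rim, top of the flat spring washer that carries the lens (uncompressed). It yields from 2.5 N on, 5 N more per mm, and is hard after 2 mm.
- lens_center (a point): Centre of the loose frosted glass lens (27 to 49 g), 8.5 mm above its underside, z up. A flange 42 mm wide and 5 mm thick, lower edge chamfered 1.5 mm, and on it a plain drum 28 mm wide with straight sides from 5 to 15 mm above the underside, 17.5 mm over all. Lies flange down on a 9 mm thick round grey coaster. More than 35 N on the glass cracks it.
- ring_center (a point): Centre of the loose steel retaining ring (90 to 135 g), 7 mm above its underside, z up. 64 mm across its sixteen outer flats, 14 mm high, a 32.6 mm hole in the top for the lens drum; stands skirt down, as it goes on. A lip inside, 40 mm wide, ends 6 mm above the underside and presses on the lens flange. Lugs resting on the thread's tops: this point is 6 mm above the rim.
- ring_mouth (a point): Centre of the ring's underside, z up. Skirt 56.4 mm wide inside; at its lower edge four lugs, 3 mm high, 16 degrees long, 90 degrees apart, reach in to a 50.4 mm circle; x and y have no known relation to them. Turned anticlockwise by less than a quarter turn they find the gaps: the ring drops 6.5 mm, lip on the lens, this point then 7.5 mm below the rim.
- ring_top (a point): Centre of the ring's top face, z up. Once dropped, it turns clockwise freely for 20 to 45 degrees, then draws down 0.7 mm per 10 degrees against the washer and after some 23 degrees meets its stops, centre about 2 mm below the rim: snug. There the moment jumps by 0.2 N m and more, and a finger-tight grip (about 15 N) slips. Over 50 N between ring and lamp (some 1 N m) spoils the thread.
Not all that is in view belongs to the job. Of the things that look like the part that bears lens_center, the smaller one is meant. There is more than one size of the part that bears ring_center; the job needs the smaller.

How it is judged:
By the outcome, as a careful person would: the job done as asked, in the order asked, and still so for the second after the job is handed in, with the robot touching nothing.
It also fails if it takes over 72 s, if anything falls off the work surface, if the arm or the gripper's body presses on something with over 40 N, if the wrist force passes 120 N, or if a joint passes its speed limit or range.

## Working session

There is one attempt and no reset: what is moved stays moved. The work goes in short steps, Python scripts to look and compute and a tool call to move; the robot and the scene stay as the last step left them, time stands still between calls to the robot, and variables do not carry over. Pictures are saved under pics/ and viewed, on a budget of 10 in all, crops included, one or two more only if the job needs it, and the job is handed in when it is done.

Besides the shell and the picture viewer there is one more tool, called after "Call:" as name([rows], argument=value, ...), one row to a line, values as JSON. apply_moves: Moves the arm, as the interface text tells. Shifts and turns lie within -1 to 1; 1 stands for 300 mm of shift or 60 degrees of turn. Its arguments: {"type":"object","properties":{"motion":{"type":"array"},"grip_force":{"type":"number"}},"required":["motion"]}

```bash
mkdir -p pics; ls; python3 - <<'E'
from workcell import bot
import cv2,json
s=bot.sense(); print(s)
for n in ("scene","top"):
    cv2.imwrite(f"pics/{n}0.png",bot.read_camera(n)[:,:,::-1])
for n in ("scene","top","wrist"): print(n,bot.get_calibration(n))
E
```

```text
pics
{'clock': 0.0, 'q': array([-62.56137036,  18.43833848,  -4.01329105,  83.17493974,
         1.29400578,  78.5408433 ,  -3.26032984]), 'joint_vel': array([ 0.03660946,  0.0011254 ,  0.02667335, -0.03166332, -0.03227538,
        0.00863693,  0.00871604]), 'tau': array([-7.46390360e-04, -4.91277838e+01, -4.04345104e-01, -3.12532496e+01,
       -6.39301445e-02,  4.36713675e-02,  1.77364564e-04]), 'ee_pos': array([0.29116876, 0.58051697, 0.22146905]), 'orientation': array([[-8.93907707e-01,  4.48250403e-01, -7.66263507e-04],
       [ 4.48251047e-01,  8.93906014e-01, -1.74284043e-03],
       [-9.62613671e-05, -1.90141691e-03, -9.99998188e-01]]), 'wrist_force': array([-0.60992259, -0.18369703, -0.4491578 ]), 'ft_torque': array([0.00514817, 0.00762506, 0.06812121]), 'gripper_width': 0.08704902445370763}
scene {'fx': 440.4341356764013, 'fy': 440.4341356764013, 'cx': 314.0712001443248, 'cy': 234.88296135002162, 'origin': array([0.77007794, 0.44138458, 0.47927739]), 'attitude': array([[-0.8427748 ,  0.30707071, -0.44208395],
       [ 0.53823838,  0.48913176, -0.68633051],
       [ 0.0054853 , -0.81636861, -0.57750516]])}
top {'fx': 470.5954136558227, 'fy': 470.5954136558227, 'cx': 322.3454077040351, 'cy': 248.84856525039152, 'origin': array([ 0.43728013, -0.06673289,  0.98601015]), 'attitude': array([[ 0.02687014, -0.99861213,  0.04529685],
       [-0.99947646, -0.02602124,  0.01922739],
       [-0.01802202, -0.04578977, -0.99878852]])}
wrist {'fx': 371.64829954431775, 'fy': 371.64829954431775, 'cx': 316.01437801447963, 'cy': 233.48916254465857, 'hand_eye': array([[ 3.84575601e-04, -9.68789298e-01, -2.47885352e-01,
         6.62541127e-02],
       [ 9.99999853e-01,  2.77933688e-04,  4.65200388e-04,
        -1.20656024e-04],
       [-3.81785468e-04, -2.47885495e-01,  9.68789263e-01,
        -1.63106610e-01],
       [ 0.00000000e+00,  0.00000000e+00,  0.00000000e+00,
         1.00000000e+00]])}
```

View pics/scene0.png

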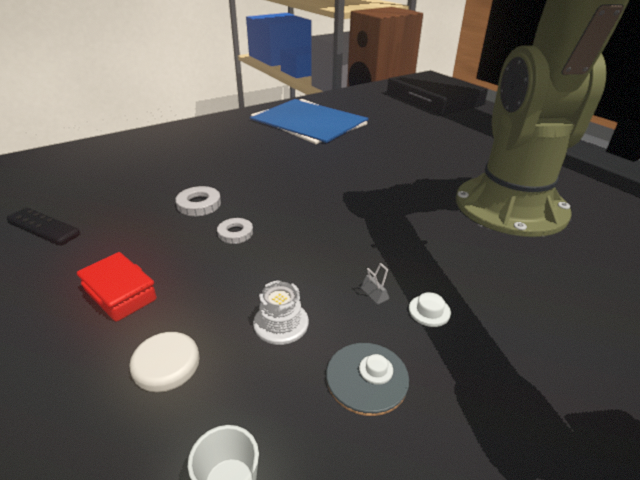

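View pics/top0.png

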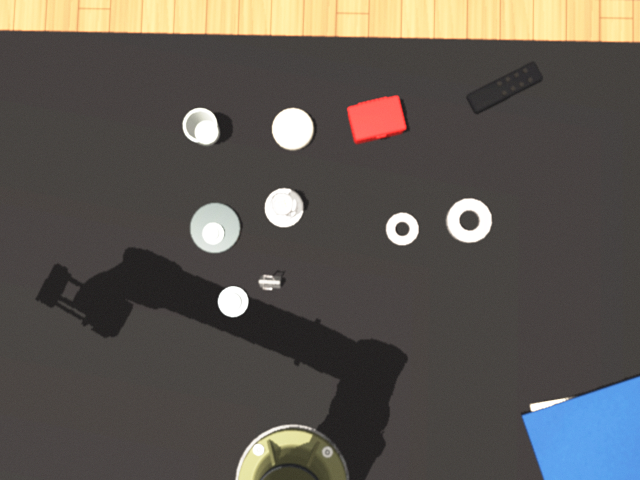

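Scene: the lens candidates are the one on the coaster (scene 376,367; top 213,233) and the larger one on the stand (scene 431,306; top 233,301). The ring candidates are the small one (scene 235,231; top 402,229) and the large one (scene 198,201; top 469,220). I choose the coaster lens and the small ring. The lamp is at scene (281,310), top (284,207).

```bash
cat > h.py <<'E'
import numpy as np, cv2
from workcell import bot
def ray(name,u,v,s=None):
    c=bot.get_calibration(name)
    if name!="wrist":
        d=np.array([(u-c["cx"])/c["fx"],(v-c["cy"])/c["fy"],1.]); return c["origin"],c["attitude"]@d
    x,y=(u-c["cx"])/c["fx"],(v-c["cy"])/c["fy"]; r=np.hypot(x,y)+1e-12
    d=np.array([np.sin(r)*x/r,np.sin(r)*y/r,np.cos(r)]); H=c["hand_eye"]; R=np.array(s["orientation"])
    return np.array(s["ee_pos"])+R@H[:3,3], R@H[:3,:3]@d
def at(name,u,v,z,s=None):
    o,d=ray(name,u,v,s); return o+d*(z-o[2])/d[2]
def proj(p,s):
    c=bot.get_calibration("wrist"); H=c["hand_eye"]; R=np.array(s["orientation"])
    q=H[:3,:3].T@(R.T@(np.asarray(p)-s["ee_pos"])-H[:3,3]); th=np.arctan2(np.hypot(q[0],q[1]),q[2]); r=np.hypot(q[0],q[1])+1e-12
    return np.array([c["cx"]+c["fx"]*th*q[0]/r, c["cy"]+c["fy"]*th*q[1]/r])
def shift(p,s):  # move in tool axes, units
    return np.array(s["orientation"]).T@(np.asarray(p)-s["ee_pos"])/0.3
E
python3 - <<'E'
from h import *
for n,t,s,z in (("lens flange",(213,233),(376,369),.014),("lens2",(233,301),(430,311),.003),("ring",(402,229),(235,229),.014),("ringbig",(469,220),(198,198),.014),("foot",(284,208),(281,322),.004),("puck",(293,129),(165,358),.01)):
    print(n,at("top",*t,z).round(4),at("scene",*s,z).round(4))
a=at("top",391,229,.0); 
t=cv2.imread("pics/top0.png"); s=cv2.imread("pics/scene0.png")
A=cv2.resize(t[180:330,190:340],(390,390),interpolation=cv2.INTER_CUBIC);B=cv2.resize(t[180:280,380:500],(400,390)[::1],interpolation=cv2.INTER_CUBIC)
cv2.imwrite("pics/c1.png",np.hstack([A,B]))
print(shift(np.r_[at("top",213,233,.02)[:2],.17],bot.sense()))
E
```

```text
lens flange [0.5084 0.1803 0.014 ] [0.5068 0.1811 0.014 ]
lens2 [0.368  0.1358 0.003 ] [0.3644 0.1358 0.003 ]
ring [ 0.5267 -0.2114  0.014 ] [ 0.5283 -0.2058  0.014 ]
ringbig [ 0.5488 -0.3488  0.014 ] [ 0.5462 -0.3506  0.014 ]
foot [0.5656 0.035  0.004 ] [0.5656 0.0364 0.004 ]
puck [0.7322 0.0206 0.01  ] [0.7288 0.0161 0.01  ]
[-1.24639879 -0.87321069  0.17348024]
```

View pics/c1.png

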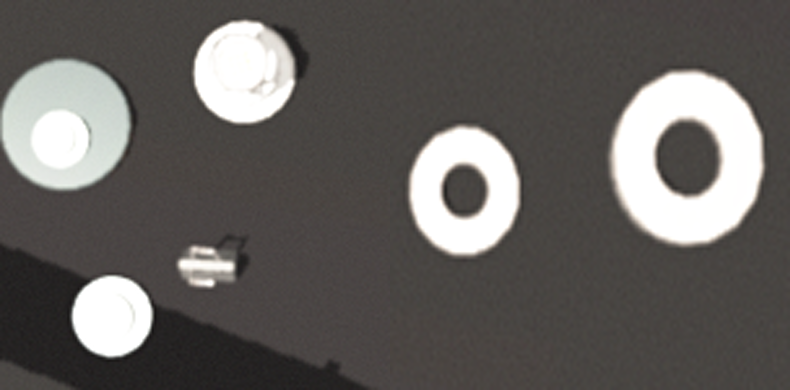

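The crop confirms it: the coaster disc (crop 60,138) is smaller than the stand disc (112,316), and the ring at crop (464,190) is smaller than the one at (686,157). Moving over the lens now.

Call:
apply_moves([
  [[1,-0.18,-0.12,0.02,0],[1,-0.36,-0.25,0.05,0],[1,-0.54,-0.38,0.07,0],[1,-0.72,-0.5,0.1,0],[1,-0.9,-0.63,0.12,0],[1,-0.98,-0.69,0.14,0],[1,-1.0,-0.7,0.15,0],[1,-1.0,-0.7,0.15,0]],
], grip_force=9)

```text
clock: 1.1
ee_pos: [0.4651, 0.259, 0.1772]
orientation: [[-0.894, 0.449, -0.001], [0.449, 0.894, 0.0], [0.001, -0.0, -1.0]]
wrist_force: [-0.2, -0.0, 0.0]
gripper_width: 0.087
```

Call:
apply_moves([
  [[1,-0.14,-0.1,0.01,0],[1,-0.24,-0.17,0.03,0],[1,-0.24,-0.17,0.03,0],[1,-0.24,-0.17,0.03,0]],
])

```text
clock: 1.6
ee_pos: [0.5061, 0.1835, 0.1686]
orientation: [[-0.895, 0.445, -0.001], [0.445, 0.895, 0.001], [0.001, 0.001, -1.0]]
wrist_force: [0.1, 0.3, 0.2]
gripper_width: 0.0872
```

```bash
python3 - <<'E'
from h import *
s=bot.sense(); im=bot.read_camera("wrist"); cv2.imwrite("pics/w1.png",im[:,:,::-1])
import pickle; pickle.dump((s,im),open("w1.pkl","wb"))
print(s["clock"],s["ee_pos"],s["orientation"].round(3),s["q"].round(1)); print(proj([.508,.181,.0115],s),proj([.5656,.0355,.06],s))
E
```

```text
1.6 [0.50610141 0.18354229 0.16859686] [[-0.895  0.445 -0.001]
 [ 0.445  0.895  0.001]
 [ 0.001  0.001 -1.   ]] [-34.6   6.7  12.8 103.7  -1.7  69.8  42.2]
[314.22164413 219.53572518] [197.60452106 358.89003834]
```

View pics/w1.png

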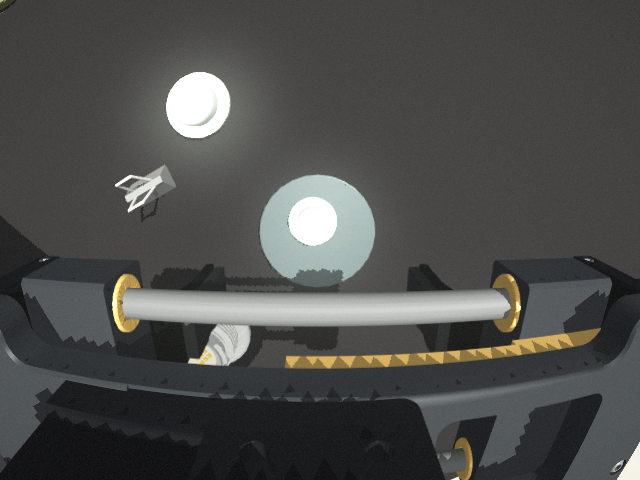

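The wrist picture shows the lens on the coaster at (313,221), within 2 px of the prediction. The lamp is half hidden at (225,345).

```bash
python3 - <<'E'
from h import *; import pickle
s,im=pickle.load(open("w1.pkl","rb"))
g=cv2.cvtColor(im,cv2.COLOR_RGB2GRAY)
m=((g>205)*255).astype(np.uint8); sub=np.zeros_like(m); sub[180:265,270:360]=m[180:265,270:360]
c=max(cv2.findContours(sub,0,1)[0],key=cv2.contourArea); e=cv2.fitEllipse(c); print(e)
# project the contour onto flange plane, fit circle
P=np.array([at("wrist",*p[0],.0125,s)[:2] for p in c]); (cx,cy),r=cv2.minEnclosingCircle((P*1000).astype(np.float32)); print(cx,cy,r,P.mean(0))
h,_=cv2.findContours(sub,0,1)
n=bot.sense(); print(shift([cx/1000,cy/1000,.017],n))
E
```

```text
((312.4407653808594, 220.5672149658203), (48.127586364746094, 48.3586311340332), 178.75692749023438)
508.13531494140625 179.0166473388672 22.248779296875 [0.50818275 0.17930379]
[-0.01342914 -0.01137078  0.50551587]
```

Call:
apply_moves([
  [[0.6,-0.013,-0.011,0.18,0],[0.3,-0.013,-0.011,0.34,0],[0.1,-0.013,-0.011,0.46,0],[0.0,-0.013,-0.011,0.505,0],[-0.1,-0.013,-0.011,0.505,0],[-1,-0.013,-0.011,0.505,0],[-1,-0.013,-0.011,0.505,0],[-1,-0.013,-0.011,0.505,0]],
], grip_force=9)

```text
clock: 2.65
ee_pos: [0.5102, 0.177, 0.0187]
orientation: [[-0.894, 0.448, 0.003], [0.448, 0.894, 0.002], [-0.002, 0.003, -1.0]]
wrist_force: [0.5, -0.0, 4.9]
gripper_width: 0.0274
```

Call:
apply_moves([
  [[-1,0,0,0,0],[-1,0,0,0,0],[-1,0,0,0,0],[-1,0,0,0,0]],
])

```text
clock: 3.15
ee_pos: [0.5102, 0.177, 0.0186]
orientation: [[-0.894, 0.448, 0.003], [0.448, 0.894, 0.002], [-0.002, 0.003, -1.0]]
wrist_force: [-1.1, 0.9, 6.2]
gripper_width: 0.0273
```

Call:
apply_moves([
  [[-1,0,0,-0.03,0],[-1,0,0,-0.1,0],[-1,0,0,-0.25,0],[-1,0,0,-0.35,0],[-1,0,0,-0.35,0],[-1,0,0,-0.35,0]],
])

```text
clock: 3.9
ee_pos: [0.5082, 0.176, 0.1214]
orientation: [[-0.894, 0.448, -0.001], [0.448, 0.894, -0.0], [0.001, -0.001, -1.0]]
wrist_force: [-0.0, -0.5, -0.7]
gripper_width: 0.0271
```

```bash
python3 - <<'E'
from h import *
s=bot.sense(); im=bot.read_camera("wrist");sc=bot.read_camera("scene")
print(s["clock"],s["ee_pos"],s["wrist_force"],s["ft_torque"],s["gripper_width"],s["q"].round(1))
c=bot.get_calibration("scene"); q=c["attitude"].T@(s["ee_pos"]-c["origin"]); u=int(c["cx"]+c["fx"]*q[0]/q[2]);v=int(c["cy"]+c["fy"]*q[1]/q[2]);print(u,v)
a=cv2.resize(sc[v-60:v+60,u-60:u+60],(480,480),interpolation=cv2.INTER_CUBIC); 
b=cv2.resize(im[180:300,240:320+80],(320,240))
o=np.zeros((480,800,3),np.uint8);o[:,:480]=a;o[:240,480:]=b; cv2.imwrite("pics/c2.png",o[:,:,::-1])
E
```

```text
3.9 [0.50823588 0.17598579 0.12137184] [-0.04986683 -0.51034294 -0.69816494] [-0.00817901  0.07413877  0.02020395] 0.027051027688379414 [-34.1   9.1  13.3 106.8  -2.3  64.5  43.4]
380 306
```

View pics/c2.png

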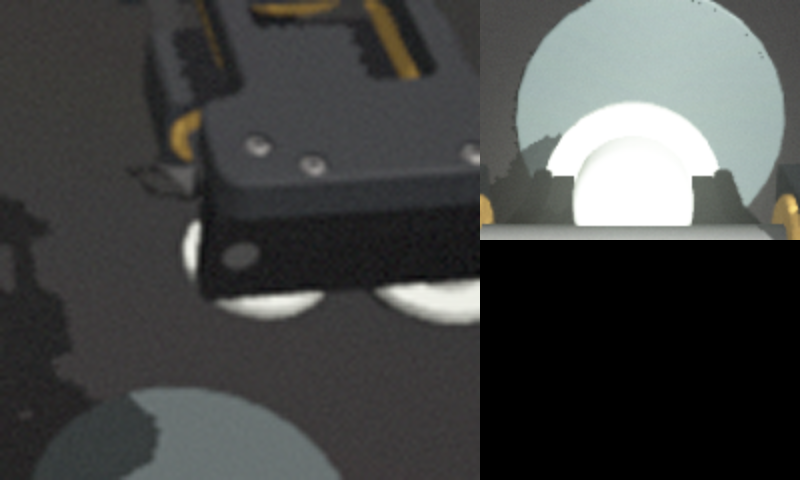

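The lens is held upright (flange arc in the crop, drum centred at wrist column about 316). Moving on so the lamp comes into the wrist view.

Call:
apply_moves([
  [[-1,-0.12,-0.06,0,0],[-1,-0.28,-0.14,0,0],[-1,-0.44,-0.22,0,0],[-1,-0.58,-0.29,0,0],[-1,-0.65,-0.33,0,0],[-1,-0.65,-0.33,0,0],[-1,-0.65,-0.33,0,0],[-1,-0.65,-0.33,0,0]],
])

```text
clock: 5.0
ee_pos: [0.6382, 0.0025, 0.1217]
orientation: [[-0.895, 0.446, -0.001], [0.446, 0.895, 0.001], [0.001, 0.0, -1.0]]
wrist_force: [-0.2, -0.4, -0.4]
gripper_width: 0.0273
```

Call:
apply_moves([
  [[-1,0,0,0,0],[-1,0,0,0,0]],
])

```text
clock: 5.25
ee_pos: [0.6388, 0.0011, 0.1223]
orientation: [[-0.894, 0.447, 0.0], [0.447, 0.894, 0.0], [-0.0, 0.0, -1.0]]
wrist_force: [0.3, -0.4, 0.1]
gripper_width: 0.0272
```

```bash
python3 - <<'E'
from h import *
s=bot.sense(); im=bot.read_camera("wrist")
import pickle; pickle.dump((s,im),open("w2.pkl","wb"))
print(s["clock"],s["ee_pos"],s["orientation"].round(4),s["wrist_force"]); p=proj([.5656,.0355,.06],s).astype(int);print(p)
x0,y0=max(p[0]-100,0),max(p[1]-75,0)
cv2.imwrite("pics/w2.png",cv2.resize(im[y0:y0+200,x0:x0+200],(600,600),interpolation=cv2.INTER_CUBIC)[:,:,::-1]);print(x0,y0)
E
```

```text
5.25 [0.63879473 0.00105767 0.12229303] [[-8.943e-01  4.474e-01  3.000e-04]
 [ 4.474e-01  8.943e-01  3.000e-04]
 [-2.000e-04  5.000e-04 -1.000e+00]] [ 0.26109375 -0.39021278  0.1292579 ]
[312 116]
212 41
```

View pics/w2.png

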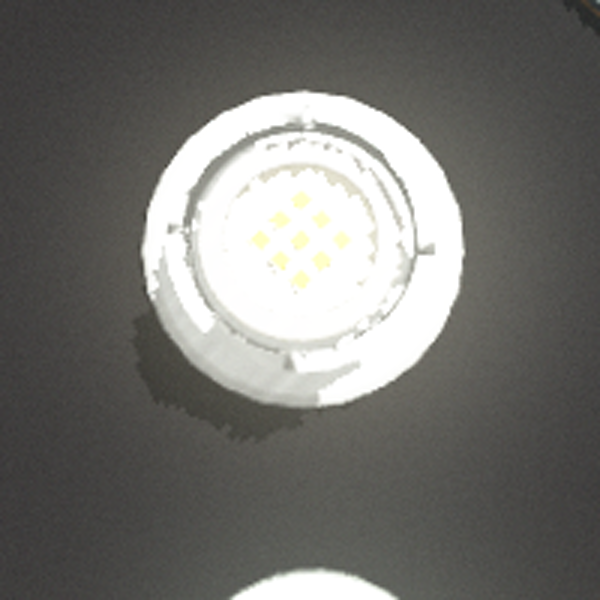

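The lamp fills the crop: foot edge x 142–463, y 92–408, LED array centre (301,240), and four stop blocks near (304,122), (430,247), (290,360), (178,230). Next I fit the lamp axis and the lens offset in the grip.

```bash
python3 - <<'E'
from h import *; import pickle
from scipy.optimize import least_squares
s,im=pickle.load(open("w2.pkl","rb"))
g=cv2.GaussianBlur(cv2.cvtColor(im,cv2.COLOR_RGB2GRAY),(3,3),0)
m=np.zeros_like(g); m[60:190,250:380]=((g[60:190,250:380]>150)*255)
c=max(cv2.findContours(m,0,1)[0],key=cv2.contourArea)[:,0,:].astype(float)
P=np.array([at("wrist",*p,.007,s)[:2] for p in c])
f=lambda x:np.hypot(*(P-x[:2]).T)-x[2]
r=least_squares(f,[.565,.035,.04],loss="soft_l1",f_scale=.0005); print("foot",r.x,np.abs(r.fun).mean())
for n,q in (("blocks",[(304,122),(430,247),(290,360),(178,230)]),):
    Q=np.array([at("wrist",212+u/3,41+v/3,.058,s)[:2] for u,v in q]); print(n,Q.round(4),Q.mean(0)," led z.045",at("wrist",212+301/3,41+240/3,.045,s))
    d=Q-r.x[:2]; print("ang",np.degrees(np.arctan2(d[:,1],d[:,0])),np.hypot(*d.T))
# lens in grip: flange outline in tool frame
m=((g>200)*255).astype(np.uint8); m[:215]=0; m[262:]=0; m[:,:265]=0;m[:,370:]=0
c=max(cv2.findContours(m,0,1)[0],key=cv2.contourArea)[:,0,:].astype(float); c=c[c[:,1]<260]
print(len(c),c[:,1].min(),c[:,0].min(),c[:,0].max())
T=dict(ee_pos=np.zeros(3),orientation=np.eye(3))
for h in (.003,.0045,.006):
    P=np.array([at("wrist",*p,h,T)[:2] for p in c]); f=lambda x:np.hypot(*(P-x[:2]).T)-x[2]
    r=least_squares(f,[0,0,.021],loss="soft_l1",f_scale=.0005); print(h,r.x,np.abs(r.fun).mean())
E
```

```text
foot [0.56697334 0.03443095 0.0394864 ] 0.00025138948542642825
blocks [[0.5464 0.0455]
 [0.5806 0.0568]
 [0.5888 0.0211]
 [0.5547 0.0129]] [0.56764385 0.03403559]  led z.045 [0.56727427 0.03421847 0.045     ]
ang [ 151.80592845   58.57092068  -31.46578049 -119.64933493] [0.02332379 0.02619539 0.0256288  0.02482567]
94 231.0 275.0 357.0
0.003 [4.29587926e-03 4.66542528e-05 2.03480785e-02] 0.0001927995565365639
0.0045 [3.73606131e-03 4.80461968e-05 2.05320999e-02] 0.0001945332150026227
0.006 [3.17624597e-03 4.94383394e-05 2.07161190e-02] 0.00019626692870055036
```

Call:
apply_moves([
  [[-1,0.1,-0.003,0.0,0],[-1,0.2,-0.005,0.03,0],[-1,0.252,-0.007,0.1,0],[-1,0.252,-0.007,0.158,0],[-1,0.252,-0.007,0.158,0],[-1,0.252,-0.007,0.158,0],[-1,0.252,-0.007,0.158,0],[-1,0.252,-0.007,0.158,0]],
])

```text
clock: 6.3
ee_pos: [0.571, 0.0322, 0.0752]
orientation: [[-0.894, 0.449, 0.001], [0.449, 0.894, 0.0], [-0.001, 0.001, -1.0]]
wrist_force: [-0.3, -0.3, 0.0]
gripper_width: 0.0274
```

```bash
python3 - <<'E'
from h import *
s=bot.sense();print(s["ee_pos"],s["wrist_force"],s["ft_torque"], shift([.5702,.0328,.07],s))
E
```

```text
[0.57099194 0.03223442 0.07520037] [-0.32141063 -0.26782109  0.04975661] [-0.0312483  -0.05441369 -0.00404363] [0.00322054 0.0004908  0.01733197]
```

Call:
apply_moves([
  [[-1,0.002,0,0.01,0],[-1,0.002,0,0.018,0],[-1,0.002,0,0.018,0],[-1,0.002,0,0.018,0]],
])

```text
clock: 6.8
ee_pos: [0.5698, 0.0327, 0.0692]
orientation: [[-0.894, 0.448, 0.0], [0.448, 0.894, 0.0], [-0.0, 0.0, -1.0]]
wrist_force: [-0.2, 0.4, -0.4]
gripper_width: 0.0276
```

Call:
apply_moves([
  [[-1,0,0,0.004,0],[-1,0,0,0.008,0],[-1,0,0,0.008,0],[-1,0,0,0.008,0]],
])

```text
clock: 7.3
ee_pos: [0.5699, 0.0327, 0.0669]
orientation: [[-0.894, 0.448, 0.0], [0.448, 0.894, 0.0], [-0.0, 0.0, -1.0]]
wrist_force: [-0.8, 0.1, -0.1]
gripper_width: 0.0272
```

Call:
apply_moves([
  [[-1,0,0,0.004,0],[-1,0,0,0.007,0],[-1,0,0,0.007,0]],
])

```text
clock: 7.68
ee_pos: [0.5697, 0.0326, 0.0646]
orientation: [[-0.894, 0.448, -0.0], [0.448, 0.894, -0.0], [0.0, -0.0, -1.0]]
wrist_force: [0.2, -0.2, -0.0]
gripper_width: 0.0274
```

Call:
apply_moves([
  [[-1,0,0,0.003,0],[-1,0,0,0.004,0],[-1,0,0,0.004,0]],
])

```text
clock: 8.05
ee_pos: [0.5698, 0.0327, 0.0636]
orientation: [[-0.894, 0.448, 0.0], [0.448, 0.894, 0.0], [-0.0, 0.0, -1.0]]
wrist_force: [-0.4, -0.1, -0.1]
gripper_width: 0.0271
```

Call:
apply_moves([
  [[-1,0,0,0.001,0],[-1,0,0,0.002,0],[-1,0,0,0.002,0]],
])

```text
clock: 8.43
ee_pos: [0.5698, 0.0327, 0.0632]
orientation: [[-0.894, 0.448, 0.0], [0.448, 0.894, 0.0], [-0.0, 0.0, -1.0]]
wrist_force: [-0.5, -0.4, 2.8]
gripper_width: 0.027
```

Contact of 2.8 N came at the predicted height, so the lens is seated. Releasing, then backing off to look.

Call:
apply_moves([
  [[-0.25,0,0,0,0],[-0.1,0,0,0,0],[0.1,0,0,0,0],[0.1,0,0,-0.08,0],[0.4,-0.06,0,-0.25,0],[1,-0.2,0,-0.36,0],[1,-0.25,0,-0.36,0],[1,-0.25,0,-0.36,0]],
])

```text
clock: 9.43
ee_pos: [0.6365, -0.0016, 0.1697]
orientation: [[-0.893, 0.449, -0.002], [0.449, 0.893, -0.001], [0.001, -0.001, -1.0]]
wrist_force: [-0.7, 0.8, 0.0]
gripper_width: 0.0798
```

```bash
python3 - <<'E'
from h import *
s=bot.sense(); im=bot.read_camera("wrist")
import pickle; pickle.dump((s,im),open("w3.pkl","wb"))
print(s["clock"],s["ee_pos"],s["wrist_force"]); p=proj([.5672,.0343,.06],s).astype(int);x0,y0=max(p[0]-60,0),max(p[1]-60,0);print(p,x0,y0)
a=im[y0:y0+120,x0:x0+120].astype(float); a=np.clip((a-120)*255/135,0,255).astype(np.uint8)
cv2.imwrite("pics/w3.png",cv2.resize(a,(480,480),interpolation=cv2.INTER_CUBIC)[:,:,::-1])
print(shift([.527,-.209,.17],s))
E
```

```text
9.425 [ 0.63653376 -0.00159043  0.16969861] [-0.66608531  0.7845123   0.04059038]
[317 124] 257 64
[ 1.54972433e-02 -7.81699368e-01  6.29597386e-05]
```

View pics/w3.png

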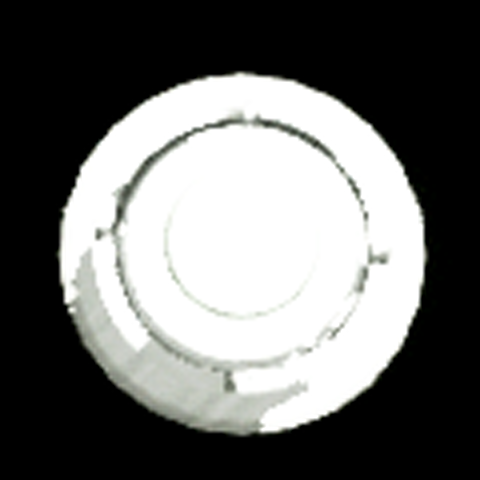

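The lens sits in the cell with drum (240,240) concentric with the rim (241,242). Going to the small ring.

Call:
apply_moves([
  [[1,0,-0.15,0,0],[1,0,-0.35,0,0],[1,0.01,-0.55,0,0],[1,0.015,-0.7,0,0],[1,0.015,-0.78,0,0],[1,0.015,-0.78,0,0],[1,0.015,-0.78,0,0],[1,0.015,-0.78,0,0]],
])

```text
clock: 10.48
ee_pos: [0.5286, -0.2059, 0.1705]
orientation: [[-0.895, 0.445, -0.0], [0.445, 0.895, 0.001], [0.001, 0.0, -1.0]]
wrist_force: [0.8, -0.1, 0.4]
gripper_width: 0.087
```

Call:
apply_moves([
  [[1,0,0,0,0],[1,0,0,0,0]],
])

```text
clock: 10.72
ee_pos: [0.5282, -0.2075, 0.1709]
orientation: [[-0.894, 0.447, -0.0], [0.447, 0.894, 0.0], [0.0, 0.0, -1.0]]
wrist_force: [0.6, -0.1, 0.8]
gripper_width: 0.0866
```

```bash
python3 - <<'E'
from h import *
from scipy.optimize import least_squares
s=bot.sense(); im=bot.read_camera("wrist")
import pickle; pickle.dump((s,im),open("w4.pkl","wb"))
print(s["clock"],s["ee_pos"],s["q"].round(1)); p=proj([.527,-.209,.014],s).astype(int);print(p)
g=cv2.GaussianBlur(cv2.cvtColor(im,cv2.COLOR_RGB2GRAY),(3,3),0)
x0,y0=p-60; m=((g[y0:y0+125,x0:x0+120]>130)*255).astype(np.uint8)
cs,hier=cv2.findContours(m,cv2.RETR_CCOMP,1)
for c in sorted(cs,key=cv2.contourArea)[-2:]:
    c=c[:,0,:]+[x0,y0]; P=np.array([at("wrist",*q,.014,s)[:2] for q in c])
    f=lambda x:np.hypot(*(P-x[:2]).T)-x[2]
    r=least_squares(f,[.527,-.209,.03],loss="soft_l1",f_scale=.0005); print(r.x,np.abs(r.fun).mean(),len(c)); print(shift([*r.x[:2],.004],s))
cv2.imwrite("pics/w4.png",cv2.resize(im[y0-20:y0+160,x0-60:x0+180],(720,540),interpolation=cv2.INTER_CUBIC)[:,:,::-1]);print(x0-60,y0-20)
E
```

```text
10.725 [ 0.52823192 -0.20754076  0.17086038] [ -6.3  10.7  28.2 100.1  -5.3  70.6  86.7]
[313 215]
[ 0.52765186 -0.21200732  0.01481346] 0.00031311065313332777 95
[-0.0049989  -0.01421577  0.55619975]
[ 0.52806466 -0.2123651   0.03317534] 0.00031627399011183833 212
[-0.00676306 -0.01466673  0.55619951]
193 135
```

View pics/w4.png

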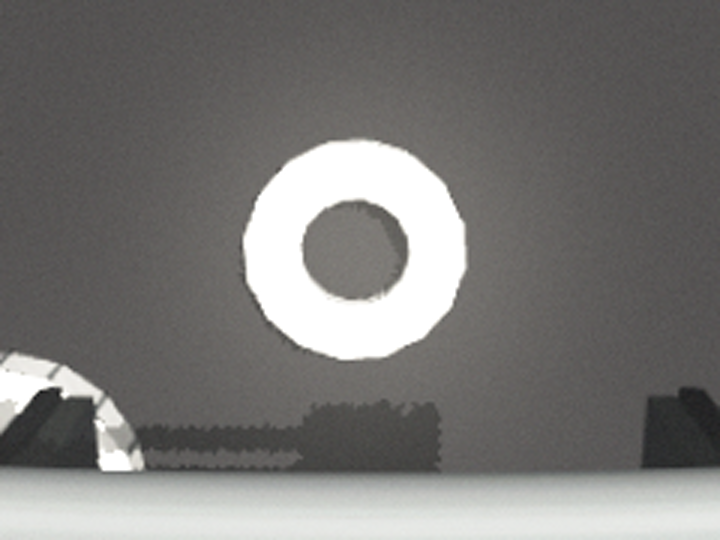

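The small ring is at crop (355,250), alone. The big ring sits at lower left, about 140 mm away. I will turn the wrist about 60° clockwise for joint 7 range, after finding the phase of the flats.

```bash
python3 - <<'E'
from h import *; import pickle
s,im=pickle.load(open("w4.pkl","rb"))
g=cv2.GaussianBlur(cv2.cvtColor(im,cv2.COLOR_RGB2GRAY),(3,3),0)
x0,y0=253,155
C=np.array([.5281,-.2123]); A=np.radians(np.arange(0,360,.5)); R=[]
rr=np.linspace(.027,.037,101)
for a in A:
    v=[]
    for r in rr:
        u=proj([*(C+r*np.array([np.cos(a),np.sin(a)])),.014],s); v.append(cv2.getRectSubPix(g.astype(np.float32),(1,1),(float(u[0]),float(u[1])))[0,0])
    v=np.array(v); R.append(rr[np.argmax(v<150)])
R=np.array(R); R=R-sum(2*((R*np.exp(-1j*k*A)).mean()*np.exp(1j*k*A)).real for k in (1,2,3))
for k in (14,15,16,17,18): print(k,abs((R*np.exp(-1j*k*A)).mean())*1e3)
c=(R*np.exp(-1j*16*A)).mean(); cor=np.degrees(-np.angle(c)/16)%22.5; fl=(cor+11.25)%22.5; print("corner",cor,"flat normals at",fl,[round(fl+22.5*k,1) for k in range(-3,4)])
y=s["orientation"][:,1]; print("tool y az",np.degrees(np.arctan2(y[1],y[0])))
E
```

```text
Traceback (most recent call last):
  File "h.py", line 13, in proj
    c=bot.get_calibration("wrist"); H=c["hand_eye"]; R=np.array(s["orientation"])
ValueError: time passes only in moves, steps and waits
```

```bash
sed -i 's/bot.get_calibration(/cal(/; s/^from workcell import bot/from workcell import bot\nfrom functools import lru_cache\n@lru_cache(None)\ndef cal(n): return bot.get_calibration(n)/' h.py; python3 - <<'E'
from h import *; import pickle
s,im=pickle.load(open("w4.pkl","rb"))
g=cv2.GaussianBlur(cv2.cvtColor(im,cv2.COLOR_RGB2GRAY),(3,3),0).astype(np.float32)
C=np.array([.5281,-.2123]); A=np.radians(np.arange(0,360,1)); rr=np.linspace(.027,.037,101)
U=np.array([[proj([*(C+r*np.array([np.cos(a),np.sin(a)])),.014],s) for r in rr] for a in A]).astype(np.float32)
V=cv2.remap(g,U[...,0],U[...,1],cv2.INTER_LINEAR); R=rr[np.argmax(V<150,axis=1)]
for k in (14,15,16,17,18): print(k,abs((R*np.exp(-1j*k*A)).mean())*1e3)
c=(R*np.exp(-1j*16*A)).mean(); cor=np.degrees(-np.angle(c)/16)%22.5; fl=(cor+11.25)%22.5; print("corner",cor,"flat normals at",[round(fl+22.5*k,1) for k in range(-3,4)])
y=s["orientation"][:,1]; print("tool y az",np.degrees(np.arctan2(y[1],y[0])),bot.sense()["clock"])
E
```

```text
14 0.0339829776693252
15 0.02269754771642245
16 0.1201885544745542
17 0.01441763583764885
18 0.006497259731764974
corner 10.981048520845071 flat normals at [np.float64(-45.3), np.float64(-22.8), np.float64(-0.3), np.float64(22.2), np.float64(44.7), np.float64(67.2), np.float64(89.7)]
tool y az 63.422899043846385 10.775
```

Call:
apply_moves([
  [[1,-0.006,-0.0145,0.1,0.17],[1,-0.006,-0.0145,0.2,0.34],[1,-0.006,-0.0145,0.3,0.51],[1,-0.006,-0.0145,0.36,0.68],[1,-0.006,-0.0145,0.4,0.85],[1,-0.006,-0.0145,0.4,1.0],[1,-0.006,-0.0145,0.4,1.0],[1,-0.006,-0.0145,0.4,1.0]],
])

```text
clock: 11.78
ee_pos: [0.5279, -0.2127, 0.0512]
orientation: [[-0.062, 0.998, 0.001], [0.998, 0.062, -0.0], [-0.0, 0.0, -1.0]]
wrist_force: [0.8, -0.5, 0.3]
gripper_width: 0.0871
```

Call:
apply_moves([
  [[1,0,0,0,0.062],[1,0,0,0,0.062],[1,0,0,0,0.062]],
])

```text
clock: 12.15
ee_pos: [0.5277, -0.2128, 0.0511]
orientation: [[0.004, 1.0, 0.0], [1.0, -0.004, 0.0], [0.0, 0.0, -1.0]]
wrist_force: [0.5, 0.6, 0.1]
gripper_width: 0.0871
```

```bash
python3 - <<'E'
from h import *
s=bot.sense();print(s["ee_pos"],s["q"].round(1),s["wrist_force"],s["orientation"].round(4),shift([.5279,-.2122,.004],s))
E
```

```text
[ 0.52774436 -0.21282994  0.05112982] [-11.4  19.5  36.  106.8 -13.4  57.9  30. ] [0.51619394 0.60791732 0.05085582] [[ 4.3e-03  1.0e+00  4.0e-04]
 [ 1.0e+00 -4.3e-03  1.0e-04]
 [ 1.0e-04  4.0e-04 -1.0e+00]] [0.00209037 0.00044447 0.15709975]
```

Call:
apply_moves([
  [[1,0.002,0,0.08,0],[1,0.002,0,0.14,0],[1,0.002,0,0.157,0],[1,0.002,0,0.157,0],[-1,0.002,0,0.157,0],[-1,0.002,0,0.157,0],[-1,0.002,0,0.157,0],[-1,0.002,0,0.157,0]],
], grip_force=15)

```text
clock: 13.15
ee_pos: [0.5279, -0.2122, 0.0042]
orientation: [[0.006, 1.0, 0.001], [1.0, -0.006, 0.0], [0.0, 0.001, -1.0]]
wrist_force: [-0.9, 0.8, 2.1]
gripper_width: 0.0642
```

Call:
apply_moves([
  [[-1,0,0,0,0],[-1,0,0,0,0],[-1,0,0,-0.03,0],[-1,0,0,-0.1,0],[-1,0,0,-0.25,0],[-1,0,0,-0.4,0],[-1,0,0,-0.4,0],[-1,0,0,-0.4,0]],
])

```text
clock: 14.15
ee_pos: [0.527, -0.2118, 0.1232]
orientation: [[0.006, 1.0, -0.001], [1.0, -0.006, 0.001], [0.001, -0.001, -1.0]]
wrist_force: [-0.2, -0.0, -0.6]
gripper_width: 0.0639
```

```bash
python3 - <<'E'
from h import *
from scipy.optimize import least_squares
s=bot.sense(); im=bot.read_camera("wrist")
import pickle; pickle.dump((s,im),open("w5.pkl","wb"))
print(s["clock"],s["ee_pos"],s["q"].round(1),s["wrist_force"],s["ft_torque"],s["gripper_width"],shift([.5672,.0343,.12],s))
cv2.imwrite("pics/w5.png",im[160:400,150:490,::-1])
E
```

```text
14.15 [ 0.52703188 -0.21177224  0.12319094] [-13.6  14.4  37.8 103.3  -9.6  65.6  27. ] [-0.17777312 -0.03283939 -0.60353913] [-0.05811244  0.05278234  0.02300274] 0.06388796582290535 [0.82102095 0.12898889 0.01104864]
```

View pics/w5.png

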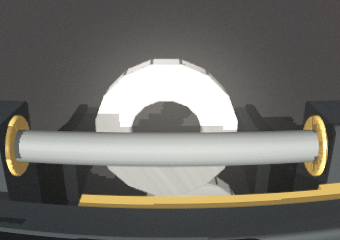

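```bash
python3 - <<'E'
from h import *
from scipy.optimize import least_squares
import pickle; s,im=pickle.load(open("w5.pkl","rb"))
T=dict(ee_pos=np.zeros(3),orientation=np.eye(3))
g=cv2.GaussianBlur(cv2.cvtColor(im,cv2.COLOR_RGB2GRAY),(3,3),0)
print(g[214:232,317],g[254:268,317])
m=((g>235)*255).astype(np.uint8); m[:210]=0; m[283:]=0; m[:,:240]=0; m[:,400:]=0
c=max(cv2.findContours(m,0,1)[0],key=cv2.contourArea)[:,0,:].astype(float)
P=np.array([at("wrist",*p,-.0098,T)[:2] for p in c])
for lo,hi,r0 in((.028,.037,.032),(.012,.02,.0163)):
    d=np.hypot(P[:,0]-.0,P[:,1]); k=(d>lo)&(d<hi)&(P[:,0]>(.012 if r0>.02 else .006)); Q=P[k]
    f=lambda x:np.hypot(*(Q-x[:2]).T)-x[2]
    r=least_squares(f,[0,0,r0],loss="soft_l1",f_scale=.0003); print(r.x,k.sum(),np.abs(r.fun).mean())
E
```

```text
[103 104 105 112 145 196 225 228 228 230 238 250 255 255 255 255 255 255] [255 255 255 255 255 254 234 178 122 102 103 103 103 102]
[0.00051415 0.00078916 0.03129409] 150 0.00013992536177491338
[-0.00036855  0.00084137  0.01650152] 75 0.00012453397734342727
```

Call:
apply_moves([
  [[-1,0.12,0.02,0,0],[-1,0.28,0.05,0,0],[-1,0.44,0.07,0,0],[-1,0.6,0.1,0,0],[-1,0.74,0.12,0,0],[-1,0.82,0.133,0,0],[-1,0.82,0.133,0,0],[-1,0.82,0.133,0,0]],
])

```text
clock: 15.2
ee_pos: [0.5681, 0.0319, 0.1227]
orientation: [[0.007, 1.0, -0.002], [1.0, -0.007, -0.002], [-0.002, -0.002, -1.0]]
wrist_force: [-0.5, -0.3, -1.5]
gripper_width: 0.0636
```

Call:
apply_moves([
  [[-1,0,0,0.05,0],[-1,0,0,0.1,0],[-1,0,0,0.12,0],[-1,0,0,0.12,0]],
])

```text
clock: 15.7
ee_pos: [0.5684, 0.0333, 0.087]
orientation: [[0.006, 1.0, -0.001], [1.0, -0.006, -0.0], [-0.0, -0.001, -1.0]]
wrist_force: [0.6, 0.3, -1.1]
gripper_width: 0.0638
```

```bash
python3 - <<'E'
from h import *
s=bot.sense();print(s["ee_pos"],s["q"].round(1),s["wrist_force"],s["ft_torque"],s["orientation"].round(4),shift([.567,.0343,.075],s))
E
```

```text
[0.5684373  0.03327963 0.08697421] [-31.3  15.9  29.2 104.8  -8.7  61.5   0.8] [ 0.64235552  0.25952821 -1.09291362] [-0.10051526  0.04678781 -0.01534674] [[ 6.4e-03  1.0e+00 -1.5e-03]
 [ 1.0e+00 -6.4e-03 -4.0e-04]
 [-4.0e-04 -1.5e-03 -1.0e+00]] [ 0.00338775 -0.00475304  0.03991972]
```

Call:
apply_moves([
  [[-1,0.003,-0.005,0.015,0],[-1,0.003,-0.005,0.035,0],[-1,0.003,-0.005,0.055,0],[-1,0.003,-0.005,0.063,0],[-1,0.003,-0.005,0.063,0],[-1,0.003,-0.005,0.063,0]],
])

```text
clock: 16.45
ee_pos: [0.5677, 0.0345, 0.0691]
orientation: [[0.006, 1.0, 0.0], [1.0, -0.006, 0.0], [0.0, 0.0, -1.0]]
wrist_force: [-0.0, 0.4, -1.6]
gripper_width: 0.0637
```

Call:
apply_moves([
  [[-1,0,0,0.006,0],[-1,0,0,0.01,0],[-1,0,0,0.01,0],[-1,0,0,0.01,0]],
])

```text
clock: 16.95
ee_pos: [0.5676, 0.0345, 0.066]
orientation: [[0.006, 1.0, 0.0], [1.0, -0.006, 0.0], [0.0, 0.0, -1.0]]
wrist_force: [-0.4, -0.1, -1.2]
gripper_width: 0.0637
```

Call:
apply_moves([
  [[-1,0,0,0.003,0],[-1,0,0,0.005,0],[-1,0,0,0.005,0]],
])

```text
clock: 17.32
ee_pos: [0.5675, 0.0344, 0.0644]
orientation: [[0.006, 1.0, -0.0], [1.0, -0.006, 0.0], [0.0, -0.0, -1.0]]
wrist_force: [0.3, -0.3, -1.4]
gripper_width: 0.0637
```

Call:
apply_moves([
  [[-1,0,0,0.003,0],[-1,0,0,0.004,0],[-1,0,0,0.004,0]],
])

```text
clock: 17.7
ee_pos: [0.5674, 0.0345, 0.0632]
orientation: [[0.006, 1.0, -0.0], [1.0, -0.006, 0.0], [0.0, -0.0, -1.0]]
wrist_force: [0.0, 1.0, -0.6]
gripper_width: 0.0637
```

Call:
apply_moves([
  [[-1,0,0,0.001,0],[-1,0,0,0.002,0],[-1,0,0,0.002,0]],
])

```text
clock: 18.08
ee_pos: [0.5674, 0.0346, 0.0626]
orientation: [[0.006, 1.0, -0.0], [1.0, -0.006, 0.0], [0.0, -0.0, -1.0]]
wrist_force: [-0.8, -0.6, -0.5]
gripper_width: 0.0639
```

Call:
apply_moves([
  [[-1,0,0,0.001,0],[-1,0,0,0.002,0],[-1,0,0,0.002,0]],
])

```text
clock: 18.45
ee_pos: [0.5674, 0.0346, 0.062]
orientation: [[0.006, 1.0, -0.0], [1.0, -0.006, 0.0], [0.0, -0.0, -1.0]]
wrist_force: [-2.1, 0.8, -0.2]
gripper_width: 0.0638
```

Call:
apply_moves([
  [[-1,0,0,0.001,0],[-1,0,0,0.002,0],[-1,0,0,0.002,0]],
])

```text
clock: 18.82
ee_pos: [0.5674, 0.0346, 0.0614]
orientation: [[0.006, 1.0, -0.0], [1.0, -0.006, 0.0], [0.0, -0.0, -1.0]]
wrist_force: [-2.0, 1.2, 1.1]
gripper_width: 0.0639
```

Call:
apply_moves([
  [[-1,0,0,0.001,0],[-1,0,0,0.002,0],[-1,0,0,0.002,0]],
])

```text
clock: 19.2
ee_pos: [0.5674, 0.0346, 0.0608]
orientation: [[0.006, 1.0, -0.0], [1.0, -0.006, 0.0], [0.0, -0.0, -1.0]]
wrist_force: [-3.0, 0.9, 1.3]
gripper_width: 0.0637
```

```bash
python3 - <<'E'
from h import *
s=bot.sense();print(s["ee_pos"],s["q"].round(1),s["wrist_force"],s["ft_torque"],s["orientation"].round(4))
E
```

```text
[0.5673538  0.03455545 0.06078902] [-30.9  17.6  28.7 106.3  -9.8  58.6   1.5] [-2.98495283  0.90537171  1.30461704] [ 0.15013757  0.82131534 -0.02884024] [[ 6.e-03  1.e+00 -4.e-04]
 [ 1.e+00 -6.e-03  1.e-04]
 [ 1.e-04 -4.e-04 -1.e+00]]
```

Sideways force of −3 N in x means the ring sits about 1 mm too far +x, which agrees with the 0.8 mm offset seen in the grip. Correcting.

Call:
apply_moves([
  [[-1,0,-0.002,0,0],[-1,0,-0.003,0,0],[-1,0,-0.003,0,0]],
])

```text
clock: 19.58
ee_pos: [0.5672, 0.0345, 0.061]
orientation: [[0.006, 1.0, 0.001], [1.0, -0.006, 0.0], [0.0, 0.001, -1.0]]
wrist_force: [-0.0, 0.1, -0.6]
gripper_width: 0.0635
```

Call:
apply_moves([
  [[-1,0,0,0.002,0],[-1,0,0,0.003,0],[-1,0,0,0.003,0]],
])

```text
clock: 19.95
ee_pos: [0.5668, 0.0342, 0.06]
orientation: [[0.006, 1.0, 0.0], [1.0, -0.006, -0.0], [-0.0, 0.0, -1.0]]
wrist_force: [-0.9, -0.1, -1.9]
gripper_width: 0.0641
```

Call:
apply_moves([
  [[-1,0,0,0.003,0],[-1,0,0,0.005,0],[-1,0,0,0.005,0]],
])

```text
clock: 20.32
ee_pos: [0.5667, 0.0343, 0.0584]
orientation: [[0.006, 1.0, 0.0], [1.0, -0.006, -0.0], [-0.0, 0.0, -1.0]]
wrist_force: [0.4, -0.3, -1.1]
gripper_width: 0.064
```

Call:
apply_moves([
  [[-1,0,0,0.002,0],[-1,0,0,0.003,0],[-1,0,0,0.003,0]],
])

```text
clock: 20.7
ee_pos: [0.5666, 0.0344, 0.0576]
orientation: [[0.006, 1.0, 0.0], [1.0, -0.006, 0.0], [0.0, 0.0, -1.0]]
wrist_force: [0.1, 0.0, -3.1]
gripper_width: 0.0641
```

```bash
python3 - <<'E'
from h import *
s=bot.sense(); sc=bot.read_camera("scene");im=bot.read_camera("wrist")
print(s["ee_pos"],s["q"].round(1),s["wrist_force"],s["ft_torque"])
c=cal("scene"); p=np.array([.567,.034,.055]); q=c["attitude"].T@(p-c["origin"]); u=int(c["cx"]+c["fx"]*q[0]/q[2]);v=int(c["cy"]+c["fy"]*q[1]/q[2]);print(u,v)
a=cv2.resize(sc[v-60:v+60,u-60:u+60],(480,480),interpolation=cv2.INTER_CUBIC); b=cv2.resize(im[200:340,240:400],(320,280))
o=np.zeros((480,800,3),np.uint8);o[:,:480]=a;o[:280,480:]=b; cv2.imwrite("pics/c6.png",o[:,:,::-1])
E
```

```text
[0.56663756 0.03444939 0.05755082] [-30.9  17.7  28.7 106.5  -9.9  58.2   1.5] [ 0.1411515   0.00545591 -3.10042232] [-0.09670256  0.03207956  0.02086052]
277 295
```

View pics/c6.png

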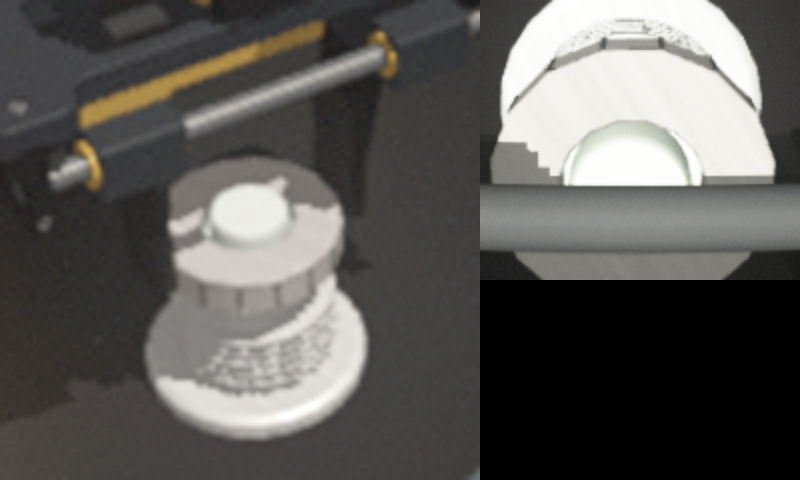

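Picture: the ring is level with the drum through its hole, and it went straight into the gaps (underside about 6.6 mm below the rim). Lowering the last millimetre.

Call:
apply_moves([
  [[-1,0,0,0.002,0],[-1,0,0,0.002,0],[-1,0,0,0.002,0]],
])

```text
clock: 21.18
ee_pos: [0.5666, 0.0345, 0.057]
orientation: [[0.006, 1.0, -0.0], [1.0, -0.006, 0.0], [0.0, -0.0, -1.0]]
wrist_force: [0.4, -0.4, -0.9]
gripper_width: 0.0634
```

Call:
apply_moves([
  [[-1,0,0,0.001,0],[-1,0,0,0.002,0],[-1,0,0,0.002,0]],
])

```text
clock: 21.55
ee_pos: [0.5667, 0.0345, 0.0566]
orientation: [[0.006, 1.0, 0.0], [1.0, -0.006, 0.0], [0.0, 0.0, -1.0]]
wrist_force: [-0.9, -0.1, 1.3]
gripper_width: 0.0638
```

Lip on the lens at 0.0566 as predicted. Now turning clockwise.

Call:
apply_moves([
  [[-1,0,0,0,0.08],[-1,0,0,0,0.17],[-1,0,0,0,0.25],[-1,0,0,0,0.25],[-1,0,0,0,0.25]],
])

```text
clock: 22.18
ee_pos: [0.5669, 0.0345, 0.0566]
orientation: [[0.263, 0.965, 0.001], [0.965, -0.263, 0.0], [0.0, 0.001, -1.0]]
wrist_force: [0.8, 0.0, 1.4]
gripper_width: 0.0638
```

```bash
cat > t.py <<'E'
from h import *
s=bot.sense();x=s["orientation"][:,0];print(s["clock"],s["ee_pos"].round(4),s["q"][6].round(1),s["wrist_force"].round(2),s["ft_torque"].round(3),"yaw",np.degrees(np.arctan2(x[1],x[0])).round(2),s["gripper_width"].round(4))
E
python3 t.py
```

```text
Traceback (most recent call last):
  File "t.py", line 2, in <module>
    s=bot.sense();x=s["orientation"][:,0];print(s["clock"],s["ee_pos"].round(4),s["q"][6].round(1),s["wrist_force"].round(2),s["ft_torque"].round(3),"yaw",np.degrees(np.arctan2(x[1],x[0])).round(2),s["gripper_width"].round(4))
                                                                                                                                                                                                      ^^^^^^^^^^^^^^^^^^^^^^^^
AttributeError: 'float' object has no attribute 'round'
```

```bash
sed -i 's/np.degrees(np.arctan2(x\[1\],x\[0\])).round(2),s\["gripper_width"\].round(4)/round(float(np.degrees(np.arctan2(x[1],x[0]))),2),round(float(s["gripper_width"]),4)/; s/s\["q"\]\[6\].round(1)/float(s["q"][6])/' t.py; python3 t.py
```

```text
22.175 [0.5669 0.0345 0.0566] -12.54687885717128 [0.84 0.01 1.37] [-0.1    0.093 -0.036] yaw 74.73 0.0638
```

Call:
apply_moves([
  [[-1,0,0,0,0.08],[-1,0,0,0,0.16],[-1,0,0,0,0.16]],
])

```text
clock: 22.55
ee_pos: [0.5669, 0.0345, 0.0565]
orientation: [[0.42, 0.907, 0.001], [0.907, -0.42, 0.0], [0.0, 0.001, -1.0]]
wrist_force: [-0.4, -0.1, 1.5]
gripper_width: 0.0639
```

```bash
python3 t.py
```

```text
22.55 [0.5669 0.0345 0.0565] -21.597227918883483 [-0.42 -0.14  1.52] [-0.153  0.075 -0.022] yaw 65.14 0.0639
```

Call:
apply_moves([
  [[-1,0,0,0,0.08],[-1,0,0,0,0.16],[-1,0,0,0,0.16]],
])

```text
clock: 22.92
ee_pos: [0.5668, 0.0345, 0.0565]
orientation: [[0.565, 0.825, 0.0], [0.825, -0.565, 0.0], [0.0, 0.0, -1.0]]
wrist_force: [0.2, -0.7, 3.1]
gripper_width: 0.064
```

```bash
python3 t.py
```

```text
22.925 [0.5668 0.0345 0.0565] -30.591813206618518 [ 0.18 -0.69  3.05] [-0.101  0.059 -0.022] yaw 55.6 0.064
```

Call:
apply_moves([
  [[-1,0,0,0,0.08],[-1,0,0,0,0.16],[-1,0,0,0,0.16]],
])

```text
clock: 23.3
ee_pos: [0.5667, 0.0345, 0.0564]
orientation: [[0.694, 0.72, 0.0], [0.72, -0.694, -0.0], [0.0, 0.0, -1.0]]
wrist_force: [0.3, -0.4, 1.8]
gripper_width: 0.0631
```

```bash
python3 t.py
```

```text
23.3 [0.5667 0.0345 0.0564] -39.58490634311931 [ 0.27 -0.43  1.79] [-0.124  0.171 -0.063] yaw 46.02 0.0631
```

Call:
apply_moves([
  [[-1,0,0,0.001,0.08],[-1,0,0,0.002,0.16],[-1,0,0,0.002,0.16]],
])

```text
clock: 23.68
ee_pos: [0.5666, 0.0345, 0.0559]
orientation: [[0.805, 0.594, -0.0], [0.594, -0.805, 0.0], [-0.0, -0.0, -1.0]]
wrist_force: [-1.6, -0.3, 2.9]
gripper_width: 0.0636
```

```bash
python3 t.py
```

```text
23.675 [0.5666 0.0345 0.0559] -48.535937601207344 [-1.57 -0.34  2.95] [-0.069  0.319 -0.051] yaw 36.44 0.0636
```

Call:
apply_moves([
  [[-1,0,0,0.001,0.04],[-1,0,0,0.001,0.08],[-1,0,0,0.001,0.08]],
])

```text
clock: 24.05
ee_pos: [0.5666, 0.0345, 0.0556]
orientation: [[0.851, 0.524, -0.0], [0.524, -0.851, 0.0], [-0.0, -0.0, -1.0]]
wrist_force: [-1.5, -0.0, 3.0]
gripper_width: 0.0638
```

```bash
python3 t.py
```

```text
24.05 [0.5666 0.0345 0.0556] -53.014206186887456 [-1.48 -0.01  3.04] [-0.16   0.418 -0.033] yaw 31.63 0.0638
```

Call:
apply_moves([
  [[-1,0,0,0.001,0.05],[-1,0,0,0.001,0.1],[-1,0,0,0.001,0.1]],
])

```text
clock: 24.42
ee_pos: [0.5665, 0.0344, 0.0552]
orientation: [[0.902, 0.432, -0.0], [0.432, -0.902, 0.0], [-0.0, -0.0, -1.0]]
wrist_force: [-2.1, -0.2, 3.2]
gripper_width: 0.0634
```

```bash
python3 t.py
```

```text
24.425 [0.5665 0.0344 0.0552] -58.61617586112135 [-2.07 -0.24  3.17] [-0.15   0.449 -0.009] yaw 25.59 0.0634
```

Call:
apply_moves([
  [[-1,0,0,0.001,0.05],[-1,0,0,0.001,0.1],[-1,0,0,0.001,0.1]],
])

```text
clock: 24.8
ee_pos: [0.5672, 0.0348, 0.0551]
orientation: [[0.941, 0.337, 0.001], [0.337, -0.941, -0.0], [0.001, 0.001, -1.0]]
wrist_force: [0.3, 0.2, 3.0]
gripper_width: 0.0637
```

```bash
python3 t.py
```

```text
24.8 [0.5672 0.0348 0.0551] -64.12792237065923 [0.31 0.17 3.01] [-0.011  0.028  0.679] yaw 19.7 0.0637
```

At 70° total the moment jumped from about 0 to 0.68 N m, with the ring height 2 mm below the rim: snug. Letting go straight up.

Call:
apply_moves([
  [[0.7,0,0,0,0],[0.9,0,0,0,0],[1,0,0,0,0],[1,0,0,-0.06,0],[1,0,0,-0.2,0],[1,-0.1,0,-0.35,0],[1,-0.25,0,-0.38,0],[1,-0.25,0,-0.38,0]],
])

```text
clock: 25.8
ee_pos: [0.4948, 0.0083, 0.1711]
orientation: [[0.944, 0.331, 0.002], [0.331, -0.944, 0.005], [0.004, -0.004, -1.0]]
wrist_force: [0.5, -0.1, -0.4]
gripper_width: 0.0868
```

```bash
python3 t.py; python3 - <<'E'
from h import *
s=bot.sense(); sc=bot.read_camera("scene");im=bot.read_camera("wrist")
import pickle; pickle.dump((s,im),open("w7.pkl","wb"))
u,v=277,295; a=cv2.resize(sc[v-60:v+60,u-60:u+60],(480,480),interpolation=cv2.INTER_CUBIC)
p=proj([.567,.034,.06],s).astype(int); x0,y0=max(p[0]-60,0),max(p[1]-60,0); b=cv2.resize(im[y0:y0+120,x0:x0+120],(320,320),interpolation=cv2.INTER_CUBIC)
o=np.zeros((480,800,3),np.uint8);o[:,:480]=a;o[:320,480:]=b; cv2.imwrite("pics/c7.png",o[:,:,::-1])
E
```

```text
25.8 [0.4948 0.0083 0.1711] -73.76204293895385 [ 0.52 -0.06 -0.44] [-0.01   0.138  0.067] yaw 19.33 0.0868
```

View pics/c7.png

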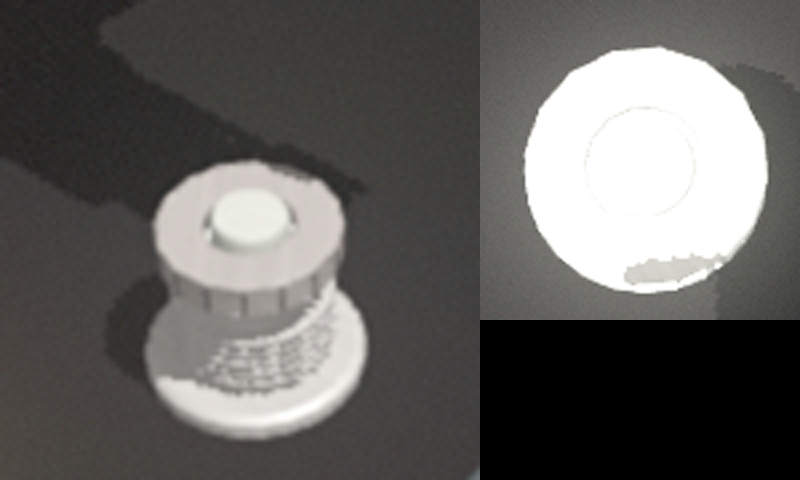

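Final picture: the ring is level on the lamp with the drum centred in its hole, and the gripper is clear. Handing in.

```bash
python3 -c "
from workcell import bot
print(bot.close_job(), bot.sense()['clock'])"
```

```text
the job is handed in; nothing more can be done
the job is handed in; nothing more can be done
```

The lens is in the lamp's cell, and the small steel ring is screwed down over it until snug and released. I handed the job in at about 26 s of the 72 s allowed. The hand-in gave no verdict.

- **Lens:** I took the smaller one from the coaster with 9 N and laid it in the cell, drum up. It touched the washer with 2.8 N at the expected height, and the picture afterwards showed the drum centred in the rim.
- **Ring:** I gripped it with 15 N. It went straight into the thread gaps without the anticlockwise search.
- **Tightening:** I turned the ring clockwise 70° in all. The last 25° drew it down about 1.5 mm with only about 3 N on the wrist. The moment then jumped from about 0 to 0.68 N m, with the ring centre about 2 mm below the rim, so I stopped there.
- **Last check:** The final pictures show the ring level and the gripper clear. I did not go near the puck, tin, tealight cup or clip, but I took no last full picture to confirm they are untouched.
- **Readings that did not fit:**
  - There was an unexplained 5–6 N upward push while gripping the lens on the coaster.
  - The ring came down about 1 mm off to one side and touched with about 3 N before I corrected it.
  - The 0.68 N m at the stop is well over the 0.2 N m jump, but under the roughly 1 N m that spoils the thread.

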